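# Crank the retaining bar across a casing in its repair fixture

### The arm

A 6-joint arm with a two-finger parallel gripper is mounted at the origin on the work surface. World frame = base frame: x ahead of the robot, y to its left, z up, the work surface at z = 0. Lengths are in m, angles in rad, forces in N, time in s.
With the tool pointing down it reaches from about 0.4 to 0.825 m from the base axis. Payload 7 kg.
Tool frame: the origin (TCP) lies between the finger pads; the fingertips stand 25 mm ahead of it and the grasp point (between the pads) lies 6 mm ahead of it (arm.tip_extent is the z of the fingertips in the tool frame, in m); z points along the fingers, x is the direction in which the jaws open and shut, and the axes are right-handed (so a half turn about z gives the same grasp; the last joint's range is limited). The gripper opens to 88 mm and grips with 3 to 60 N. Pads are 19 mm wide; open, the fingers measure 130 mm over their backs; the gripper's body (78 mm by 193 mm) begins 47 mm behind the grasp point.
Start: joints at [1.545, 0.359, 0.012, 0, -1.224, -0.288], TCP at [0.208, 0.642, 0.252] pointing down, gripper open.
Joint ranges: [-3.07, 3.07], [-1.43, 2.12], [-1.02, 1.25], [-3.03, 1.67], [-3.05, -0], [-3.03, 3.03]. Speed limits (rad/s): [2.39, 2.39, 3.01, 3.14, 3.14, 3.14].

### API

Orientations are given as [roll, pitch, yaw] about the fixed x, y, z axes, in that order (R = Rz(yaw) Ry(pitch) Rx(roll)).
In Python, from station import monitor, grab_frame, job_done, arm gives the robot as it stands.
- The arm moves only by the shell command python3 -m jog 'ROWS' [FORCE]. ROWS is JSON, a list that holds one entry, the list of rows, each a list of 7 numbers: the shift along the world's x, y, z in m, then the turn, a rotation vector about the world's x, y, z in rad, then the opening, from 0 (shut) to 1 (fully open). In form: [[[dx, dy, dz, ax, ay, az, claw], ...]]. A call has 1 to 20 rows; each row shifts and turns the commanded pose from where the row before left it; what a row does not reach is not made up. A row lasts 1/8 s, in which the tool goes at most 62.5 mm and 10.7 degrees, less where a joint would pass 70% of its speed; a pose out of reach is approached as far as the arm can. A call is refused whole if a number of a shift passes 0.0625 or a number of a turn 0.188, either way. A call with a gripper value outside its range is refused whole. The fingers move at their own pace and stop on an object; FORCE is the grip in N (left out, the last holds). Time passes only in rows, so rows that do not move let the fingers close. It gives the time, the measured TCP pose, the force and the opening at its end, in the units of the state.
- monitor.get_state(): the state, without advancing time (a new reading comes with each control period).
- grab_frame(name): name is "scene" or "top" or "wrist"; returns a dict with "pixels" (400x640x3 uint8, red, green, blue), "K" (3x3 intrinsics, pixels), "k1" (the pictures are not rectified: a ray, as slopes to the right and down, at radius r is drawn at 1 + k1 r^2 times it, then the intrinsics apply), "view" (4x4, takes a point from world to camera coordinates); the wrist camera has in their place "hand_eye" (4x4, takes a point from camera to tool coordinates, whose origin is the TCP and whose axes are the tool frame's). Camera axes: x right, y down, z forward; pixel columns grow to the right and rows downward; lengths in m; the calibration is good to about 2 mm. A picture is of the moment at which its call begins: read the wrist's pose just before it. There is no depth.
- job_done(): hands the job in, once; it reports no verdict.
The state is a dict: "t": time; "q": joint angles; "qd": joint speeds; "joint_efforts": joint torques, N m; "eef_pos": TCP position; "ee_rot": TCP orientation; "force": force on the tool from outside, world axes, zero at the start; "moment": the same for the moment, N m; "width": finger opening in m.
Only numpy, scipy, OpenCV 4.12 (cv2) and the standard library are available. Lean on these libraries where they do the work, as an engineer would, in place of code of your own. Each camera call takes 0.05 s, during which the arm holds its last target.

### The job

The cream casing is in the nest of the repair fixture and has to be locked in for work. Fit the loose crank down into the fixture's collar, feeling for the hidden hex until the crank drops fully home on it, then turn it clockwise (seen from above) until the steel bar lies across the casing against its stop. Move the bar only by means of the crank, leave the crank seated and let go, and do not disturb the casing or the other things on the bench.

Things in the scene. Friction and masses are not known exactly. Their poses are not given: they have to be found in the camera images.
- crank_grip (a point): Loose dark steel crank (0.5 to 0.75 kg), standing upright on the bench on its socket. The point is on the socket axis at the middle of its square boss, 62 mm above the crank's foot. Boss 40 x 40 mm, from 36 to 82 mm above the foot. z up along the axis, x along the arm towards the black grip, y square to a flat side of the boss.
- crank_foot (a point): Centre of the crank's underside: hex socket tube, 36 mm high, 47 across outer flats, 53 over corners; bore 39 across flats, 36 deep. Flats face the crank's x and every 60 degrees from it.
- crank_knob (a point): Middle of the crank's black upright round grip, 28 mm across, 50 high, 112 from the socket axis, top 144 above the foot. It stands on the crank's arm: flat, 26 wide, 12 thick (82 to 94 above the foot), from 55 behind the axis to 130 ahead. The crank's centre of mass lies about 10 from the axis on this side.
- well (a point): Centre of the mouth of the round grey collar on the fixture's pillar, 118 mm above the bench: a fixed upright well, inner diameter 62, outer 78, floor 35 below the mouth. z up; y from the nest towards the pillar; x square to it, away from the robot. With the crank fully home its foot is on this floor, crank_grip 27 above this point.
- hex (a point): Centre of the steel hex in the well where its full section ends, 19 mm below the mouth; 36 across flats, 16 high, with a six-sided tapered nose 12 high above. It turns with the bar; which way its flats face is not told (axes here are the fixture's). A crank not aligned rests on it; aligned within about 9 degrees it drops 17 mm more to the well's floor. Seated, it has about 10 degrees of play each way and can lean a few degrees.
- spindle (a joint): Angle of hex and bar, rad: 0 = the bar points along the fixture's +x, away from the robot; grows clockwise seen from above up to 1.571 at a hard stop, where the bar points along the fixture's -y across the casing. Takes about 0.3 N m to turn and stays where it is left; a crank pressed on half-seated can drag it round.
- bar_tip (a point): Top centre of the flat steel bar near its end, 190 mm from the spindle axis, 74 above the bench. The bar is 28 wide, 10 thick, passes below the collar and 6 above the nested casing. x points outward along the bar.
- bar: The same steel bar, with its hex spindle; its origin lies on the spindle axis 1 mm below the bar's underside, 63 mm above the bench.
- casing_mid (a point): Cream plastic casing 120 x 90 mm, 46 high, lying loose in the nest of the fixture; the point is its centre, halfway up. z up.
- nest (a point): Centre of the nest's floor on the fixture, 12 mm above the bench, 165 from the collar's axis along the fixture's -y. The fixture's dark base plate is 170 (x) by 320 (y), 12 thick; the point lies 80 from its middle.
- driver_mid (a point): Bystander, to be left alone: screwdriver with a black handle, about 200 long, lying between the robot and the fixture (mm). The point is near its middle.
- spanner_mid (a point): Bystander, to be left alone: flat open-ended spanner, about 170 long, lying beyond the crank (mm). The point is near its middle.
- hammer_mid (a point): Bystander, to be left alone: hammer with a wooden handle, about 260 long, lying on the right (mm). The point is near its middle.
- jar_mid (a point): Bystander, to be left alone: clear screw jar with a steel lid, 70 across, 90 high, near right (mm). The point is near its middle.
- cover_mid (a point): Bystander, to be left alone: empty cream plastic cover 150 x 100 x 45, open side up, on the right (mm). The point is near its middle.
- coil_mid (a point): Bystander, to be left alone: copper coil on a bobbin, 70 across, 55 high, standing beyond the crank (mm). The point is near its middle.
There are look-alikes about, which are no part of the job. Leave any brown or orange look-alike of the part that bears crank_grip alone.

How it is judged:
By the outcome, as a careful person would: the job done as asked, in the order asked, and still so for the second after the job is handed in, with the robot touching nothing.
It also fails if it takes over 45 s, if anything falls off the work surface, if the arm or the gripper's body presses on something with over 40 N, if the wrist force passes 120 N, or if a joint passes its speed limit or range.

## Working session

There is one attempt and no reset: what is moved stays moved. The work goes in short steps, Python scripts to look and compute and a shell command to move; the robot and the scene stay as the last step left them, time stands still between calls to the robot, and variables do not carry over. Pictures are saved under pics/ and viewed, and the job is handed in when it is done.

```bash
ls; mkdir -p pics
python3 - <<'E'
from station import monitor, grab_frame, arm
import cv2
print(monitor.get_state()); print(arm.tip_extent)
for n in("scene","top","wrist"):
    f=grab_frame(n); cv2.imwrite(f"pics/{n}0.png",f["pixels"][:,:,::-1]); print(n,f["K"],f["k1"],f.get("view"),f.get("hand_eye"))
E
```

```text
pics
{'t': 0.0, 'q': array([ 1.54508181e+00,  3.59396485e-01,  1.10882080e-02, -4.09099036e-04,
       -1.22408995e+00, -2.88079450e-01]), 'qd': array([ 0.00100099,  0.00073119, -0.00160364, -0.00299526,  0.00229847,
        0.00035114]), 'joint_efforts': array([-1.92182000e-03, -5.82713342e+01,  2.93054974e+01,  6.99724361e+00,
        6.81298159e-03, -1.70704088e-04]), 'eef_pos': array([0.20823001, 0.6416157 , 0.25061859]), 'ee_rot': array([-3.14150622e+00, -1.64515910e-03, -1.88472969e+00]), 'force': array([-0.11943586, -0.95158782,  0.18062144]), 'moment': array([-0.03857721,  0.00938409, -0.02372564]), 'width': 0.08765598547766859}
0.025
scene [[390.51360662   0.         320.7343863 ]
 [  0.         390.51360662 204.01221896]
 [  0.           0.           1.        ]] 0.014034508221358526 [[-0.72606581  0.6873518   0.01938926  0.38671533]
 [ 0.44659395  0.49281346 -0.7467856  -0.12337782]
 [-0.52285971 -0.53355637 -0.66478216  1.48783301]
 [ 0.          0.          0.          1.        ]] None
top [[416.98328242   0.         320.35043862]
 [  0.         416.98328242 208.50950202]
 [  0.           0.           1.        ]] -0.10218991580538264 [[ 0.01329224 -0.99990767 -0.00282405 -0.00636417]
 [-0.99103555 -0.01279871 -0.13298398  0.51165992]
 [ 0.13293556  0.00456638 -0.99111416  1.36215123]
 [ 0.          0.          0.          1.        ]] None
wrist [[293.52826161   0.         318.47662127]
 [  0.         293.52826161 199.86264992]
 [  0.           0.           1.        ]] -0.03708382153736301 None [[ 9.99999404e-01 -1.05531643e-03 -2.79416052e-04  9.35470637e-04]
 [ 1.09054283e-03  9.54000466e-01  2.99803137e-01 -8.08720278e-02]
 [-4.98241322e-05 -2.99803263e-01  9.54001049e-01 -1.32611026e-01]
 [ 0.00000000e+00  0.00000000e+00  0.00000000e+00  1.00000000e+00]]
```

View pics/scene0.png

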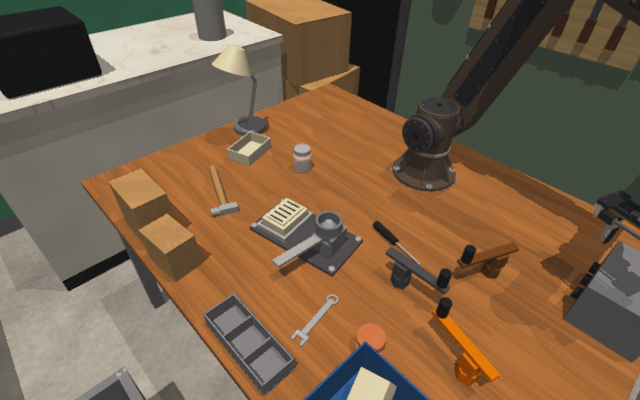

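View pics/top0.png

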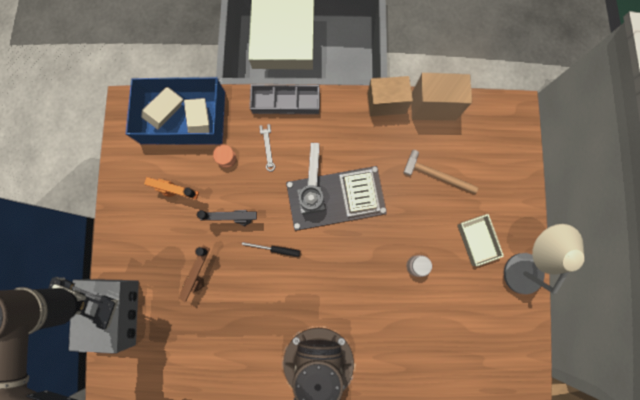

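View pics/wrist0.png

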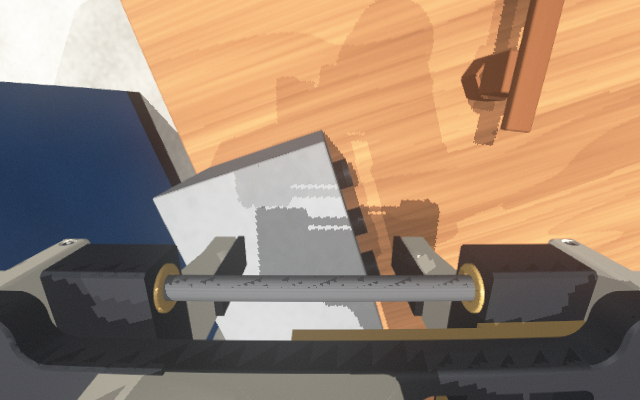

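Candidates for the crank, by top-view pixel: dark grey crank at (228,216) with its knob at (202,215), orange at (170,187), and brown at (198,275). I choose the dark steel one and check it in close crops.

Run:
```python
import cv2
a=cv2.imread("pics/top0.png")[130:260,180:400]; b=cv2.imread("pics/scene0.png")[200:300,240:460]
cv2.imwrite("pics/c1.png",cv2.resize(a,None,fx=3.6,fy=3.6,interpolation=cv2.INTER_CUBIC))
cv2.imwrite("pics/c2.png",cv2.resize(b,None,fx=3.6,fy=3.6,interpolation=cv2.INTER_CUBIC))
```

```text
(no output)
```

View pics/c1.png

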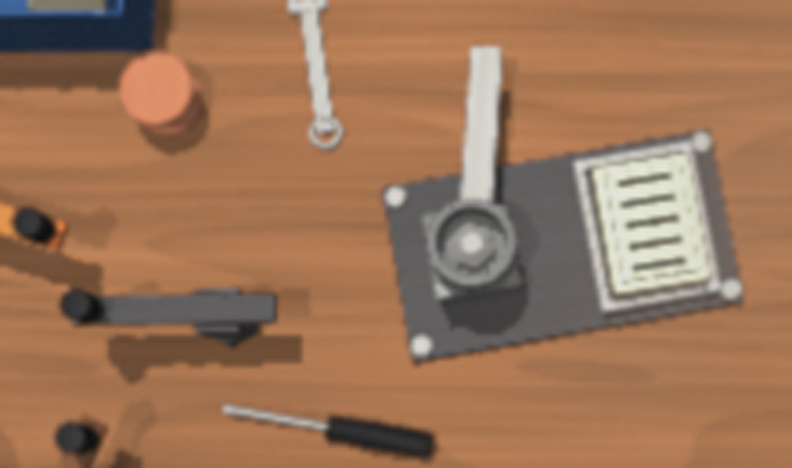

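View pics/c2.png

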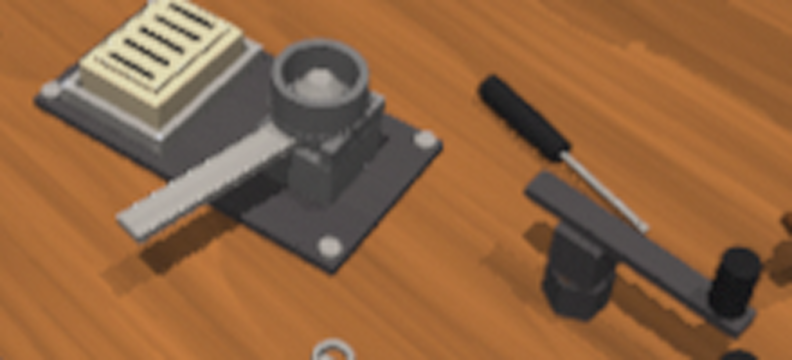

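```bash
cat > h.py <<'E'
import numpy as np, cv2
from scipy.spatial.transform import Rotation as R
def ray(f,uv,st=None):
    K=f["K"];k=f["k1"]; d=np.array([(uv[0]-K[0,2])/K[0,0],(uv[1]-K[1,2])/K[1,1]])
    s=d.copy()
    for _ in range(20): s=d/(1+k*(s@s))
    v=np.array([s[0],s[1],1.])
    if "view" in f and f["view"] is not None:
        V=f["view"]; Rm=V[:3,:3].T; return -Rm@V[:3,3], Rm@v
    H=f["hand_eye"]; T=np.eye(4); T[:3,:3]=R.from_euler("xyz",st["ee_rot"]).as_matrix(); T[:3,3]=st["eef_pos"]
    M=T@H; return M[:3,3], M[:3,:3]@v
def onz(f,uv,z,st=None):
    o,d=ray(f,uv,st); return o+d*(z-o[2])/d[2]
def tri(r1,r2):
    (o1,d1),(o2,d2)=r1,r2; A=np.stack([d1,-d2],1); t=np.linalg.lstsq(A,o2-o1,rcond=None)[0]
    p,q=o1+t[0]*d1,o2+t[1]*d2; return (p+q)/2,np.linalg.norm(p-q)
E
python3 - <<'E'
from station import arm,grab_frame
from h import *
print([a for a in dir(arm) if a[0]!='_'])
T=grab_frame("top");S=grab_frame("scene")
c=lambda u,v:(180+u/3.6-.36,130+v/3.6-.36)
d=lambda u,v:(240+u/3.6-.36,200+v/3.6-.36)
for n,p in dict(b1=(395,195),b2=(421,345),b3=(702,140),b4=(731,289)).items(): print(n,onz(T,c(*p),.016).round(4))
print("collar",onz(T,c(473,243),.118).round(4),"scene",onz(S,d(321,73),.118).round(4), tri(ray(T,c(473,243)),ray(S,d(321,73))))
print("bartip mid end",onz(T,c(486,48),.074).round(4),"scene",onz(S,d(132,227),.074).round(4))
print("knob",onz(T,c(82,302),.144).round(4),onz(S,d(742,256),.144).round(4))
print("arm end corners T",[onz(T,c(*p),.094).round(4) for p in((275,293),(275,319),(100,324))])
print("arm end corners S",[onz(S,d(*p),.094).round(4) for p in((527,187),(544,172))])
E
```

```text
['Unreachable', 'tip_extent']
b1 [0.5981 0.1076 0.016 ]
b2 [0.4553 0.0799 0.016 ]
b3 [ 0.6555 -0.1847  0.016 ]
b4 [ 0.512  -0.2114  0.016 ]
collar [0.5363 0.0299 0.118 ] scene [0.5368 0.0345 0.118 ] (array([0.53569242, 0.03118762, 0.11528804]), np.float64(0.0032332258564923026))
bartip mid end [0.7264 0.0221 0.074 ] scene [0.7232 0.0261 0.074 ]
knob [0.4765 0.3659 0.144 ] [0.4701 0.3708 0.144 ]
arm end corners T [array([0.4928, 0.2064, 0.094 ]), array([0.4695, 0.2057, 0.094 ]), array([0.4628, 0.3631, 0.094 ])]
arm end corners S [array([0.4903, 0.2096, 0.094 ]), array([0.469 , 0.2087, 0.094 ])]
```

Top crop: the dark crank's knob is at top pixel (202,214), its arm's rear end at (256,215), and its boss at about (243,216). The collar is at (311,197) and the bar points away at about 0.23 rad. All of this is consistent with the given sizes. I'll hover over the crank for a wrist look.

```bash
python3 -m jog '[[[0.0335,-0.0478,0,0,0,-0.15,1],[0.0335,-0.0478,0,0,0,-0.15,1],[0.0335,-0.0478,0,0,0,-0.15,1],[0.0335,-0.0478,0,0,0,-0.15,1],[0.0335,-0.0478,0,0,0,-0.15,1],[0.0335,-0.0478,0,0,0,-0.15,1],[0.0335,-0.0478,0,0,0,-0.15,1],[0.0335,-0.0478,0,0,0,-0.15,1],[0,0,0,0,0,0,1],[0,0,0,0,0,0,1]]]'
cat > w.py <<'E'
import sys
from station import monitor, grab_frame
from h import *
import pickle
s=monitor.get_state(); f=grab_frame("wrist"); cv2.imwrite(f"pics/{sys.argv[1]}.png",f["pixels"][:,:,::-1]); pickle.dump((s,f),open(sys.argv[1]+".pkl","wb"))
print(s["t"],s["eef_pos"],s["ee_rot"],s["force"],s["moment"],s["width"],s["q"])
E
python3 w.py w1
```

```text
t: 1.5
eef_pos: [0.4765, 0.2594, 0.2516]
ee_rot: [3.141, -0.0, -3.085]
force: [0.6, 0.6, 0.2]
width: 0.0874
1.5 [0.47645101 0.25941191 0.25155037] [ 3.14140331e+00 -5.55639345e-05 -3.08490323e+00] [0.59437886 0.6493554  0.17903053] [0.11150155 0.00796954 0.03001889] 0.08743043796105816 [ 8.59831816e-01  1.40923041e-01 -2.80906646e-01 -1.87949640e-04
 -1.14886900e+00 -8.03065433e-01]
```

View pics/w1.png

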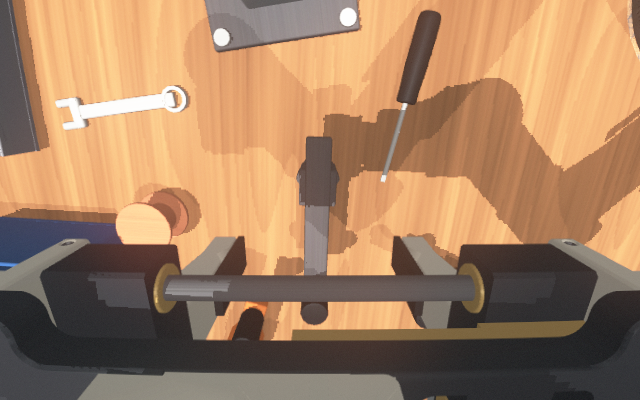

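Run:
```python
import pickle
from h import *
s,f=pickle.load(open("w1.pkl","rb"))
im=f["pixels"][:,:,::-1]; cv2.imwrite("pics/w1c.png",cv2.resize(im[120:340,250:400],None,fx=2.7,fy=2.7,interpolation=cv2.INTER_CUBIC))
g=im.astype(int).max(2)
for r in (140,150,160,210,220,230,240,250): 
    c=[i for i in range(290,350) if g[r,i]<130 and im[r,i].astype(int)[2]-im[r,i].astype(int)[0]<25]; print(r,c[0],c[-1],len(c))
```

```text
140 308 330 22
150 307 330 23
160 307 330 24
210 328 328 1
220 327 328 2
230 327 327 1
240 327 327 1Traceback (most recent call last):
  File "<stdin>", line 7, in <module>
IndexError: list index out of range
```

View pics/w1c.png

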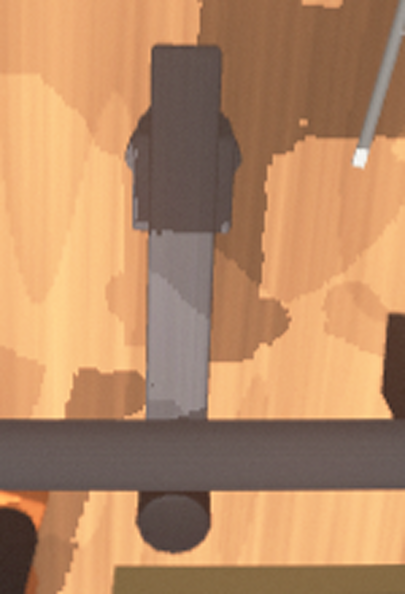

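Run:
```python
import pickle
from h import *
s,f=pickle.load(open("w1.pkl","rb"))
c=lambda u,v:(250+u/2.7-.3,120+v/2.7-.3)
for n,p,z in[("r1",(153,45),.094),("r2",(220,46),.094),("f1",(147,410),.094),("f2",(207,410),.094),("knob",(174,520),.144),("bf1",(133,229),.082),("bf2",(231,231),.082)]:print(n,onz(f,c(*p),z,s).round(4))
```

```text
r1 [0.4904 0.2045 0.094 ]
r2 [0.4663 0.2035 0.094 ]
f1 [0.4865 0.3537 0.094 ]
f2 [0.4615 0.3523 0.094 ]
knob [0.4738 0.3684 0.144 ]
bf1 [0.4957 0.2786 0.082 ]
bf2 [0.4564 0.2773 0.082 ]
```

```bash
python3 -m jog '[[[0.012,-0.0457,0,0,0,0,1],[0.012,-0.0457,0,0,0,0,1],[0.012,-0.0457,0,0,0,0,1],[0.012,-0.0457,-0.02,0,0,0,1],[0.012,-0.0457,-0.03,0,0,0,1],[0,0,0,0,0,0,1],[0,0,0,0,0,0,1]]]'
python3 w.py w2
```

```text
t: 2.42
eef_pos: [0.5366, 0.0321, 0.2018]
ee_rot: [-3.142, 0.0, -3.083]
force: [0.6, 1.1, -0.2]
width: 0.0876
2.425 [0.53658288 0.03213745 0.20179231] [-3.14153021e+00  2.45617728e-04 -3.08325491e+00] [ 0.62719932  1.08136979 -0.24139795] [ 0.11764239 -0.11291068  0.03309959] 0.0876238272970884 [ 4.24772642e-01  1.72729810e-01 -3.62972925e-01  1.70151986e-04
 -1.03488666e+00 -3.66521778e-01]
```

View pics/w2.png

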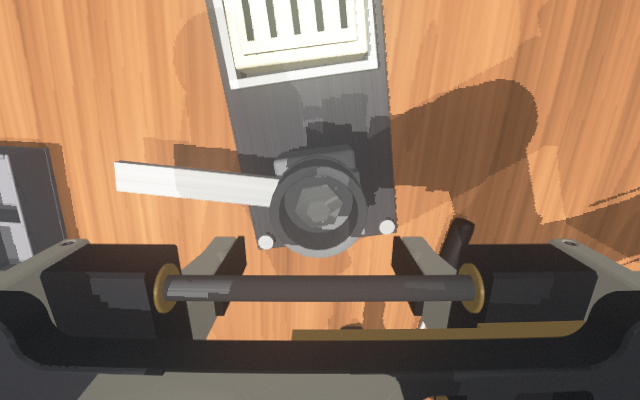

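Run:
```python
import cv2
a=cv2.imread("pics/w2.png")[145:265,250:390]
a=cv2.createCLAHE(3,(4,4)).apply(cv2.cvtColor(a,cv2.COLOR_BGR2GRAY))
cv2.imwrite("pics/w2c.png",cv2.resize(a,None,fx=5,fy=5,interpolation=cv2.INTER_CUBIC))
```

```text
(no output)
```

View pics/w2c.png

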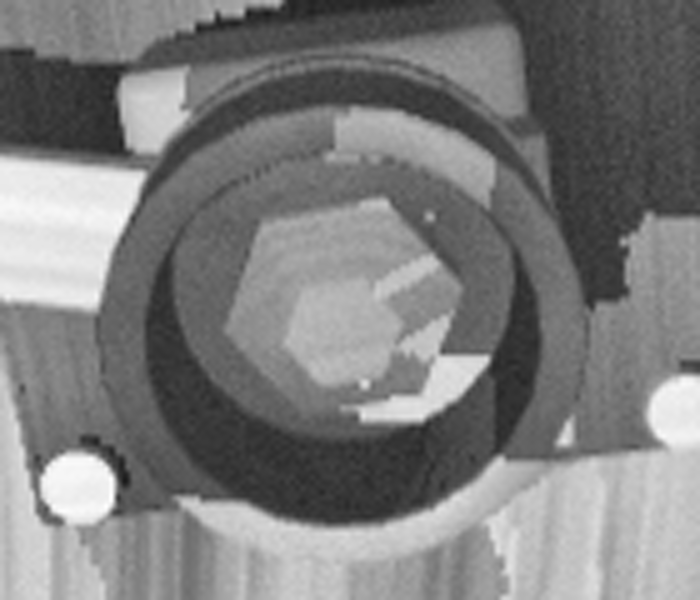

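Run:
```python
import pickle
from h import *
s,f=pickle.load(open("w2.pkl","rb"))
c=lambda u,v:(250+u/5-.4,145+v/5-.4)
P=np.array([onz(f,c(*p),.099,s) for p in[(262,222),(390,198),(463,288),(225,330)]])[:,:2]
print(P.round(4))
cen=(P[2]+P[3])/2; print("opp-corner centre",cen,"dia",np.linalg.norm(P[2]-P[3]))
for p in P: print(np.degrees(np.arctan2(*(p-cen)[::-1])),np.linalg.norm(p-cen))
for i,j in((0,1),(1,2),(0,3)):
  d=P[j]-P[i]; print("edge dir",np.degrees(np.arctan2(d[1],d[0])),np.linalg.norm(d))
for n,L in dict(inner=[(148,313),(540,313),(344,105),(344,523)]).items():
  Q=np.array([onz(f,c(*p),.118,s) for p in L])[:,:2]; print(n,Q.round(4),Q[:2].mean(0),Q[2:].mean(0))
N=np.array([onz(f,c(*p),.111,s) for p in[(284,338),(405,325),(313,283),(375,278),(320,387),(388,372)]])[:,:2]
print("nose",N.mean(0)); print([ (round(np.degrees(np.arctan2(*(p-N.mean(0))[::-1])),1)) for p in N])
b=np.array([onz(f,p,.074,s) for p in[(115,162),(116,190),(275,177),(270,206)]])[:,:2]; print(b.round(4)); d=(b[0]+b[1]-b[2]-b[3]);print("bar",np.degrees(np.arctan2(d[1],d[0])))
```

```text
[[0.5505 0.0153]
 [0.5295 0.01  ]
 [0.5162 0.0249]
 [0.556  0.0346]]
opp-corner centre [0.53609499 0.02975109] dia 0.04099393736163008
-45.1826587504621 0.020413210837682216
-108.37765598397851 0.020860834767690573
-166.17878294052838 0.020496968680815096
13.821217059471708 0.02049696868081499
edge dir -165.7701206587234 0.02162884405145568
edge dir 131.8087244071683 0.01999039213318962
edge dir 74.11196043566945 0.020146472427139163
inner [[ 0.5668  0.0257]
 [ 0.5058  0.0222]
 [ 0.5382 -0.0087]
 [ 0.5343  0.0601]] [0.53633741 0.0239723 ] [0.53624066 0.02569875]
nose [0.53546594 0.02936304]
[np.float64(10.1), np.float64(-170.6), np.float64(-52.5), np.float64(-112.8), np.float64(68.5), np.float64(136.2)]
[[0.7228 0.0063]
 [0.7257 0.0329]
 [0.5765 0.0123]
 [0.5808 0.0404]]
bar -2.6465602707455282
```

The hex centre measures (0.536, 0.030), with flats facing about 103° and 43° in world axes and the bar at −2.6° (pixels: hex about (318,205), collar about (319,207)). I'll go back and grasp the crank's boss.

```bash
python3 -m jog '[[[-0.012,0.0452,0,0,0,-0.028,1],[-0.012,0.0452,0,0,0,0,1],[-0.012,0.0452,0,0,0,0,1],[-0.012,0.0452,0,0,0,0,1],[-0.012,0.0452,0,0,0,0,1],[0,0,-0.02,0,0,0,1],[0,0,-0.035,0,0,0,1],[0,0,-0.035,0,0,0,1],[0,0,-0.025,0,0,0,1],[0,0,-0.0185,0,0,0,1],[0,0,0,0,0,0,1]]]'
python3 w.py w3
```

```text
t: 3.85
eef_pos: [0.4755, 0.2582, 0.0676]
ee_rot: [-3.141, -0.001, -3.11]
force: [-1.0, 0.2, 0.2]
width: 0.0876
3.85 [0.47545253 0.25819    0.06761878] [-3.14063006e+00 -9.69041301e-04 -3.11025509e+00] [-0.99393556  0.17290534  0.21593107] [ 0.07566034 -0.06371055  0.02457901] 0.08762484663324889 [ 8.59826614e-01  3.35471392e-01 -5.07687666e-01 -9.51698323e-05
 -7.29001676e-01 -8.28417562e-01]
```

View pics/w3.png

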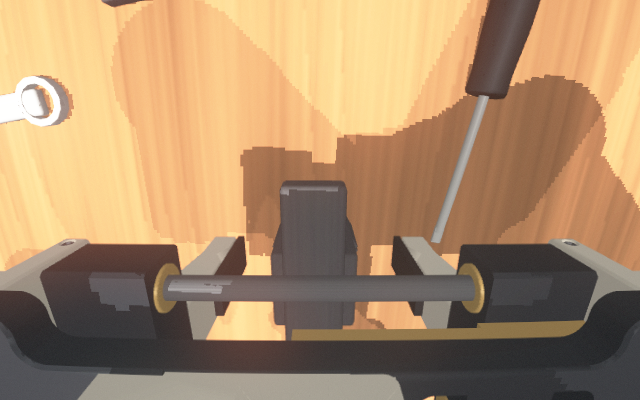

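The boss (cols 274–356) sits between the fingers, so I close on it.

```bash
python3 -m jog '[[[0,0,0,0,0,0,0.4],[0,0,0,0,0,0,0.3],[0,0,0,0,0,0,0.3],[0,0,0,0,0,0,0.3],[0,0,0,0,0,0,0.3]]]' 50
python3 -m jog '[[[0,0,0.01,0,0,0,0.3],[0,0,0.03,0,0,0,0.3],[0,0,0.04,0,0,0,0.3],[0,0,0.04,0,0,0,0.3],[0,0,0.02,0,0,0,0.3],[0,0,0,0,0,0,0.3]]]' 50
python3 w.py w4
```

```text
t: 4.53
eef_pos: [0.4764, 0.2571, 0.0681]
ee_rot: [3.141, 0.0, -3.113]
force: [0.1, 0.7, 0.4]
width: 0.043
t: 5.28
eef_pos: [0.4764, 0.2574, 0.2094]
ee_rot: [3.14, 0.001, -3.113]
force: [0.7, 0.1, -5.5]
width: 0.0398
5.275 [0.47644797 0.25735792 0.20937965] [ 3.13961759e+00  1.41192560e-03 -3.11279871e+00] [ 0.67430596  0.12013958 -5.4774763 ] [ 0.06003782 -0.04674919  0.01939906] 0.03978309904897903 [ 8.57102159e-01  1.71379880e-01 -3.45532944e-01 -3.39915252e-04
 -1.05147369e+00 -8.28138484e-01]
```

View pics/w4.png

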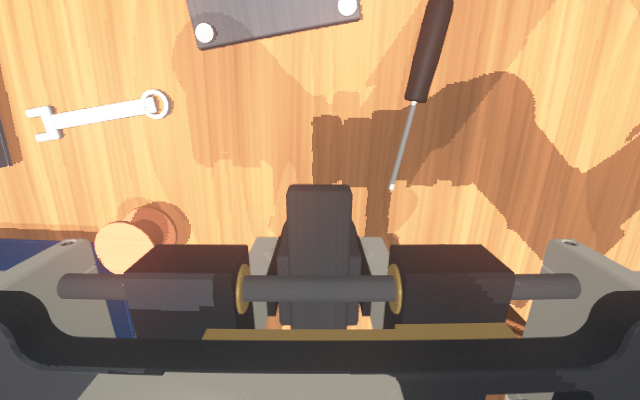

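Run:
```python
import pickle
from h import *
from station import grab_frame
s,f=pickle.load(open("w4.pkl","rb"))
p=f["pixels"][170:335,260:380,::-1]; cv2.imwrite("pics/w4c.png",cv2.resize(p,None,fx=3.6,fy=3.6,interpolation=cv2.INTER_CUBIC))
for uv in((288,186),(351,186)): print(onz(f,uv,s["eef_pos"][2]+.026,s)-s["eef_pos"])
p=grab_frame("scene")["pixels"][150:330,300:520,::-1]; cv2.imwrite("pics/s4c.png",cv2.resize(p,None,fx=3.3,fy=3.3,interpolation=cv2.INTER_CUBIC))
```

```text
[ 0.01219616 -0.05380057  0.026     ]
[-0.01141434 -0.05445927  0.026     ]
```

View pics/w4c.png

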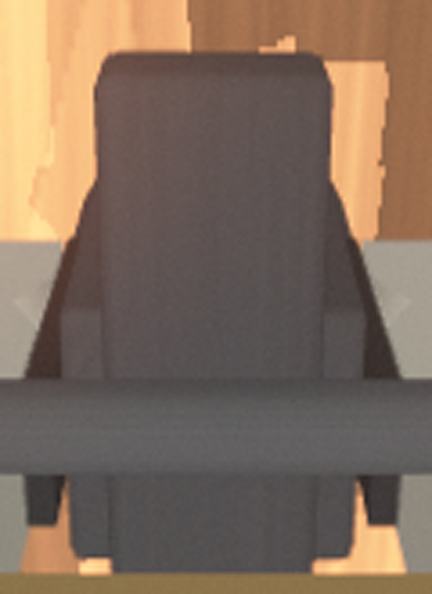

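View pics/s4c.png

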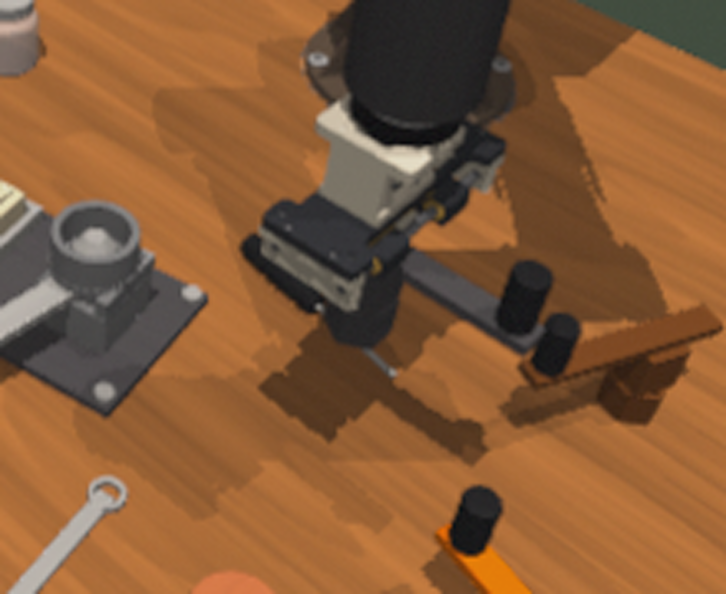

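```bash
python3 -m jog '[[[0.01,-0.038,0.005,0,0,0.033,0.3],[0.01,-0.038,0.005,0,0,0.033,0.3],[0.01,-0.038,0,0,0,0.033,0.3],[0.01,-0.038,0,0,0,0.033,0.3],[0.01,-0.038,0,0,0,0.033,0.3],[0.01,-0.038,0,0,0,0.032,0.3],[0,0,0,0,0,0,0.3],[0,0,0,0,0,0,0.3],[0,0,0,0,0,0,0.3]]]' 50
python3 w.py w5
python3 - <<'E'
from station import grab_frame
import cv2
for n,(r,c) in dict(scene=(180,240),top=(130,240)).items():
    p=grab_frame(n)["pixels"][r:r+130,c:c+170,::-1]; cv2.imwrite(f"pics/{n}5.png",cv2.resize(p,None,fx=4,fy=4,interpolation=cv2.INTER_CUBIC))
E
```

```text
t: 6.5
eef_pos: [0.5359, 0.0297, 0.2174]
ee_rot: [3.142, -0.001, -2.915]
force: [-0.1, 0.1, -6.0]
width: 0.0395
6.5 [0.53594827 0.02970701 0.21741566] [ 3.14156742e+00 -1.13931845e-03 -2.91494072e+00] [-0.13814735  0.11536256 -5.98364172] [ 0.06021777 -0.04220584  0.03182177] 0.03951923760756856 [ 4.20599011e-01  1.58554009e-01 -3.41664652e-01 -2.78297773e-04
 -1.07169078e+00 -1.93813754e-01]
```

View pics/w5.png

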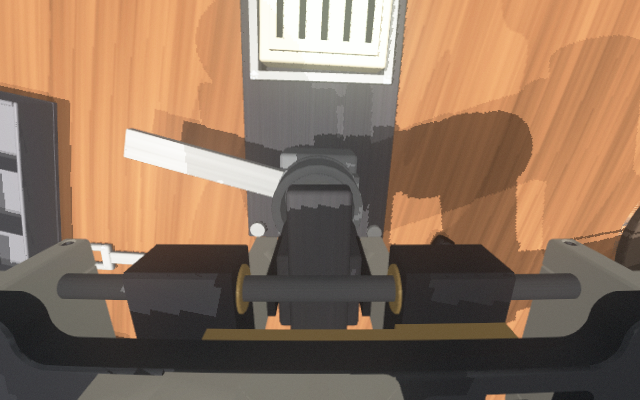

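View pics/scene5.png

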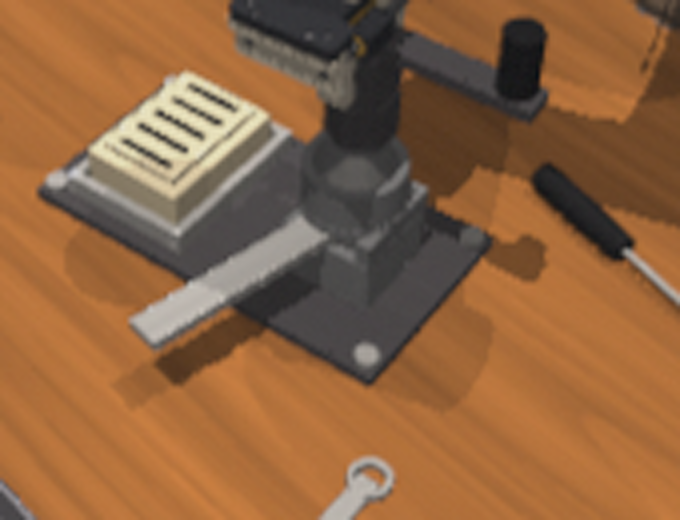

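```bash
python3 -m jog '[[[0.0002,0,-0.015,0,0,0,0.3],[0,0,-0.012,0,0,0,0.3],[0,0,-0.01,0,0,0,0.3],[0,0,-0.006,0,0,0,0.3],[0,0,-0.004,0,0,0,0.3],[0,0,-0.002,0,0,0,0.3]]]' 50
```

```text
t: 7.4
eef_pos: [0.5366, 0.0291, 0.169]
ee_rot: [-3.142, 0.0, -2.916]
force: [0.3, -0.3, -4.4]
width: 0.0396
```

```bash
python3 -m jog '[[[0,0,-0.003,0,0,0,0.3],[0,0,-0.003,0,0,0,0.3],[0,0,-0.002,0,0,0,0.3]]]' 50
```

```text
t: 7.78
eef_pos: [0.5367, 0.0291, 0.161]
ee_rot: [-3.142, 0.0, -2.916]
force: [1.1, -0.2, -5.3]
width: 0.0396
```

Already below the unaligned rest height (about 0.168) with no contact force, so the hex is engaging. Continuing down.

```bash
python3 -m jog '[[[0,0,-0.004,0,0,0,0.3],[0,0,-0.003,0,0,0,0.3],[0,0,-0.0015,0,0,0,0.3],[0,0,-0.001,0,0,0,0.3],[0,0,0,0,0,0,0.3]]]' 50
```

```text
t: 8.4
eef_pos: [0.5368, 0.029, 0.1527]
ee_rot: [-3.141, 0.001, -2.915]
force: [-2.9, -1.3, 3.8]
width: 0.0401
```

```bash
python3 -m jog '[[[0,0,-0.0015,0,0,0,0.3],[0,0,0,0,0,0,0.3]]]' 50; python3 w.py w6;  python3 - <<'E'
from station import grab_frame
import cv2
for n,(r,c) in dict(scene=(180,240)).items():
    p=grab_frame(n)["pixels"][r:r+130,c:c+170,::-1]; cv2.imwrite(f"pics/{n}6.png",cv2.resize(p,None,fx=4,fy=4,interpolation=cv2.INTER_CUBIC))
E
```

```text
t: 8.65
eef_pos: [0.5368, 0.0288, 0.1525]
ee_rot: [-3.141, 0.001, -2.915]
force: [-6.5, -1.5, 16.2]
width: 0.0397
8.65 [0.53684384 0.02880601 0.15252728] [-3.14080604e+00  1.38207088e-03 -2.91477052e+00] [-6.46394775 -1.50512381 16.18230492] [-0.19096914  2.99161525  0.06605221] 0.0396863267818257 [ 0.41913238  0.22166701 -0.42764743  0.00130222 -0.92027605 -0.19309879]
```

View pics/scene6.png

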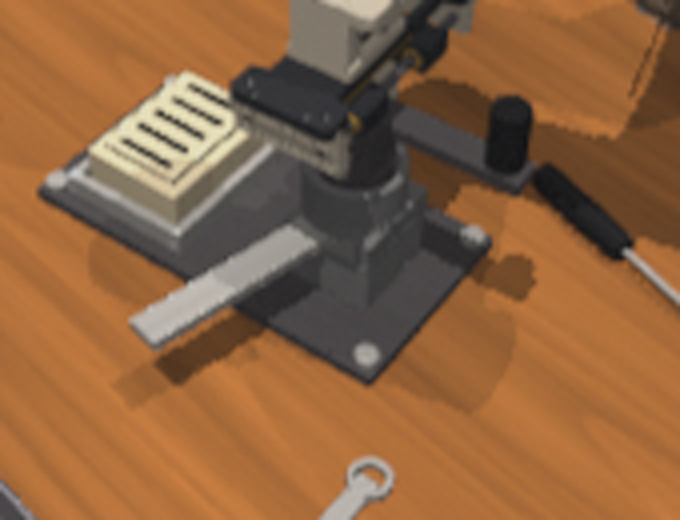

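View pics/w6.png

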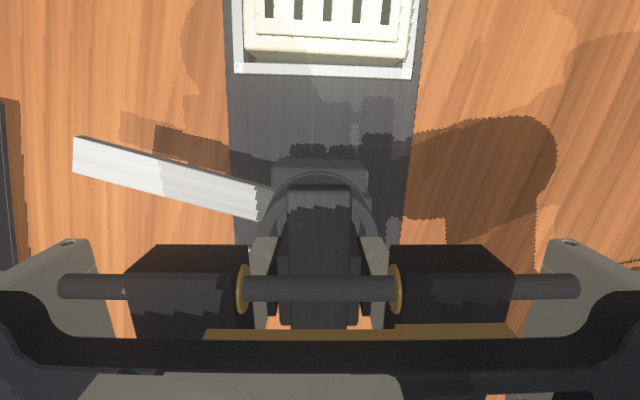

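It stopped at TCP z 0.1525, about 16 mm below the unaligned rest, on firm floor contact, so it is home. I'll relieve the pressure a little and turn clockwise.

```bash
python3 -m jog '[[[-0.0005,0.0003,0.002,0,0,0,0.3],[0,0,0,0,0,-0.06,0.3],[0,0,0,0,0,-0.08,0.3],[0,0,0,0,0,-0.08,0.3],[0,0,0,0,0,-0.08,0.3]]]' 50
```

```text
t: 9.38
eef_pos: [0.5368, 0.0283, 0.1528]
ee_rot: [-3.14, 0.001, 3.066]
force: [1.5, -6.9, -0.1]
width: 0.0399
```

```bash
python3 -m jog '[[[0,-0.001,0,0,0,-0.08,0.3],[0,0,0,0,0,-0.1,0.3],[0,0,0,0,0,-0.1,0.3],[0,0,0,0,0,-0.1,0.3]]]' 50
python3 - <<'E'
from station import grab_frame,monitor
import cv2
print(monitor.get_state()["moment"])
for n,(r,c) in dict(scene=(180,240)).items():
    p=grab_frame(n)["pixels"][r:r+130,c:c+170,::-1]; cv2.imwrite(f"pics/{n}7.png",cv2.resize(p,None,fx=4,fy=4,interpolation=cv2.INTER_CUBIC))
E
```

```text
t: 9.88
eef_pos: [0.536, 0.0282, 0.1527]
ee_rot: [-3.141, 0.0, 2.685]
force: [-2.9, -0.4, 4.1]
width: 0.0399
[-0.24386027  1.3322508   0.37987464]
```

View pics/scene7.png

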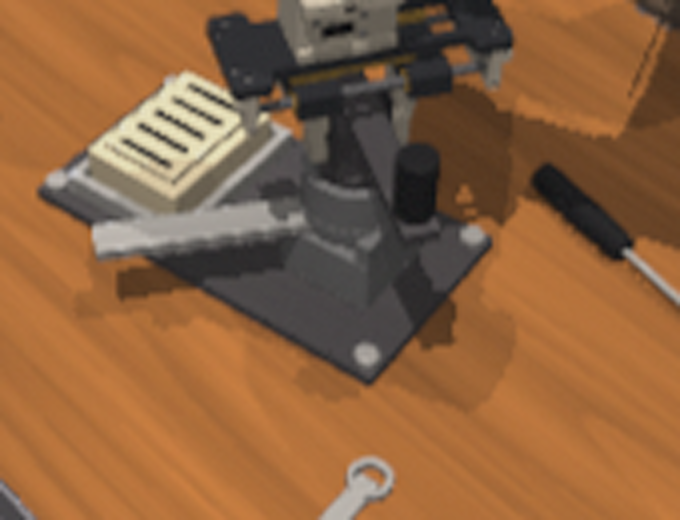

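The bar turns with the crank (scene crop: the bar tip moved to (100,240)). Continuing.

```bash
python3 -m jog '[[[-0.0003,0,0,0,0,-0.1,0.3],[0,0,0,0,0,-0.1,0.3],[0,0,0,0,0,-0.1,0.3],[0,0,0,0,0,-0.1,0.3],[0,0,0,0,0,-0.1,0.3],[0,0,0,0,0,-0.1,0.3]]]' 50
python3 - <<'E'
from station import grab_frame,monitor
import cv2
print(monitor.get_state()["moment"])
for n,(r,c) in dict(scene=(180,240)).items():
    p=grab_frame(n)["pixels"][r:r+130,c:c+170,::-1]; cv2.imwrite(f"pics/{n}8.png",cv2.resize(p,None,fx=4,fy=4,interpolation=cv2.INTER_CUBIC))
E
```

```text
t: 10.68
eef_pos: [0.5349, 0.0291, 0.1527]
ee_rot: [-3.141, -0.001, 2.087]
force: [-9.1, 6.0, 8.8]
width: 0.0399
[2.33670936 3.3419815  0.49911074]
```

View pics/scene8.png

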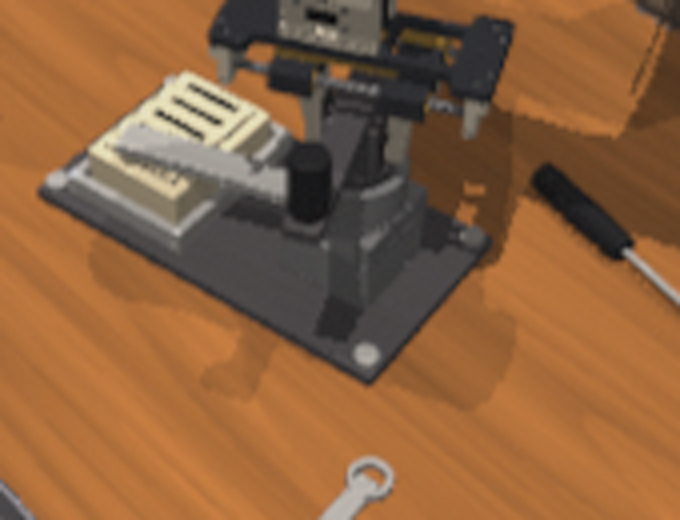

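```bash
python3 -m jog '[[[-0.001,0.0007,0.0005,0,0,-0.06,0.3],[0,0,0,0,0,-0.06,0.3],[0,0,0,0,0,-0.04,0.3],[0,0,0,0,0,0,0.3]]]' 50
python3 - <<'E'
from station import grab_frame,monitor
import cv2
print(monitor.get_state()["moment"])
for n,(r,c) in dict(scene=(180,240),top=(130,250)).items():
    p=grab_frame(n)["pixels"][r:r+130,c:c+170,::-1]; cv2.imwrite(f"pics/{n}9.png",cv2.resize(p,None,fx=4,fy=4,interpolation=cv2.INTER_CUBIC))
E
```

```text
t: 11.22
eef_pos: [0.5346, 0.0296, 0.1527]
ee_rot: [3.141, -0.001, 1.929]
force: [-3.2, 2.3, 3.5]
width: 0.0398
[1.25651341 1.32502855 0.04488107]
```

View pics/scene9.png

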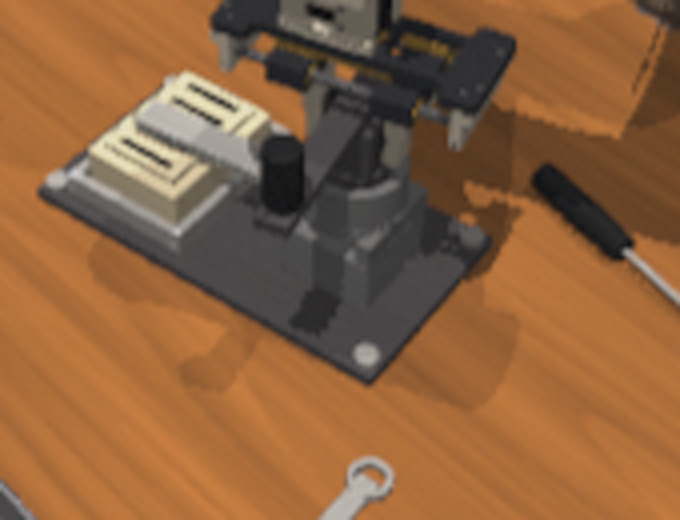

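View pics/top9.png

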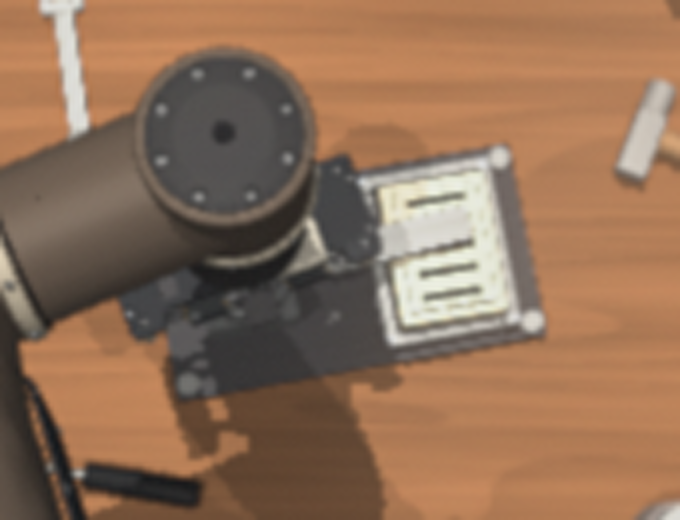

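```bash
python3 -m jog '[[[-0.0003,0.0002,0,0,0,-0.04,0.3],[0,0,0,0,0,-0.04,0.3],[0,0,0,0,0,0,0.3]]]' 50; python3 -c "
from station import monitor
s=monitor.get_state();print(s['moment'],s['ee_rot'])"
python3 - <<'E'
from station import grab_frame
from h import *
T=grab_frame("top")
p=T["pixels"][160:230,300:420,::-1];cv2.imwrite("pics/t10.png",cv2.resize(p,None,fx=6.5,fy=6.5,interpolation=cv2.INTER_CUBIC))
E
```

```text
t: 11.7
eef_pos: [0.5345, 0.0298, 0.1527]
ee_rot: [3.141, -0.0, 1.849]
force: [-3.7, 3.9, 2.5]
width: 0.0393
[1.5128222  1.24828309 0.37480651] [ 3.14124577e+00 -4.83960984e-04  1.84925762e+00]
```

View pics/t10.png

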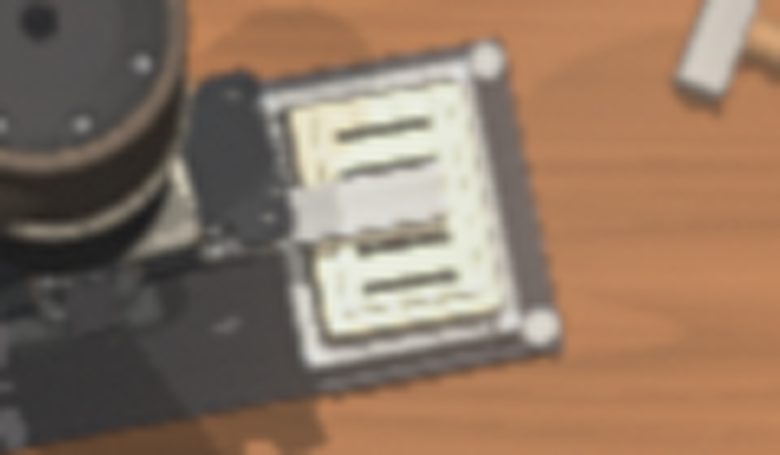

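```bash
for i in 1; do python3 -m jog '[[[0,0,0,0,0,-0.03,0.3],[0,0,0,0,0,-0.03,0.3],[0,0,0,0,0,0,0.3]]]' 50; done; python3 -c "
from station import monitor
s=monitor.get_state();print(s['moment'],s['ee_rot'])"
```

```text
t: 12.12
eef_pos: [0.5345, 0.0299, 0.1527]
ee_rot: [3.141, -0.0, 1.791]
force: [-3.4, 4.1, 2.0]
width: 0.0398
[1.88170601 1.4204802  1.57937122] [ 3.14126748e+00 -2.13372895e-04  1.79148816e+00]
```

```bash
python3 -m jog '[[[0,0,0,0,0,-0.02,0.3],[0,0,0,0,0,0,0.3]]]' 50; python3 -c "
from station import monitor
s=monitor.get_state();print(s['moment'],s['ee_rot'])"
python3 - <<'E'
from station import grab_frame
from h import *
T=grab_frame("top")
p=T["pixels"][160:230,300:420,::-1];cv2.imwrite("pics/t11.png",cv2.resize(p,None,fx=6.5,fy=6.5,interpolation=cv2.INTER_CUBIC))
S=grab_frame("scene")
p=S["pixels"][180:280,240:380,::-1];cv2.imwrite("pics/s11.png",cv2.resize(p,None,fx=5,fy=5,interpolation=cv2.INTER_CUBIC))
E
```

```text
t: 12.38
eef_pos: [0.5347, 0.03, 0.1527]
ee_rot: [3.141, -0.0, 1.772]
force: [-4.2, 5.0, 1.5]
width: 0.04
[1.91866327 1.20177907 1.73502675] [ 3.14100312e+00 -1.58394211e-04  1.77209147e+00]
```

View pics/t11.png

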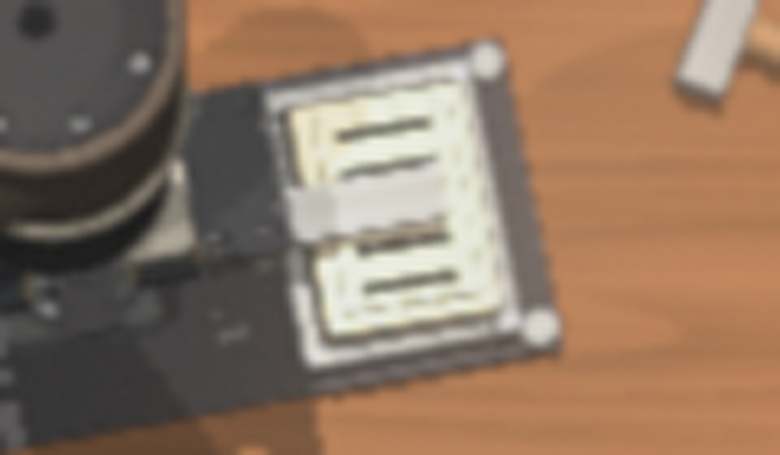

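View pics/s11.png

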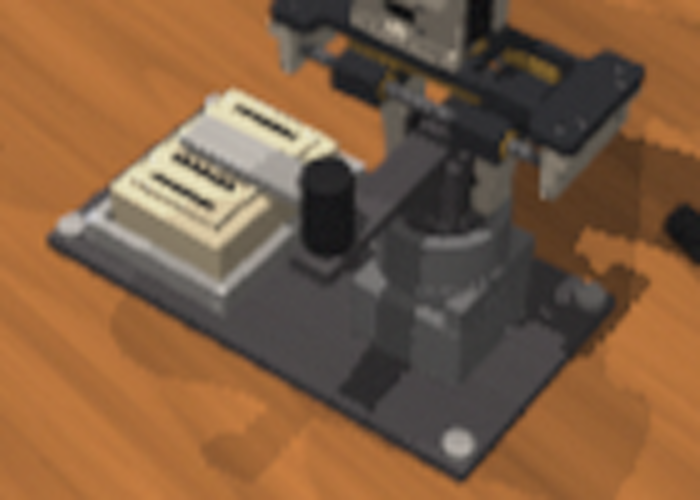

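The bar no longer moves while the moment climbs to 1.7 N m, so it is at the stop. I'll relax within the play, open, and retreat.

```bash
python3 -m jog '[[[-0.0007,0.0008,0,0,0,0.05,0.3],[0,0,0,0,0,0.03,0.3],[0,0,0,0,0,0,0.3]]]' 50;python3 -c "
from station import monitor
s=monitor.get_state();print(s['moment'],s['force'])"; python3 -m jog '[[[0,0,0,0,0,0,0.5],[0,0,0,0,0,0,0.8],[0,0,0,0,0,0,1],[0,0,0,0,0,0,1],[0,0,0,0,0,0,1]]]';python3 w.py w12
```

```text
t: 12.85
eef_pos: [0.5345, 0.03, 0.1527]
ee_rot: [3.14, 0.0, 1.848]
force: [4.2, -2.7, -3.4]
width: 0.0396
[-0.72975804 -1.67057131  0.03238342] [ 4.16135681 -2.67028425 -3.44988948]
t: 13.48
eef_pos: [0.5337, 0.0302, 0.1526]
ee_rot: [-3.142, -0.0, 1.848]
force: [1.3, -0.4, 0.1]
width: 0.0784
13.475 [0.53372636 0.03016076 0.15258742] [-3.14157017e+00 -1.96737070e-05  1.84768108e+00] [ 1.26346086 -0.3777781   0.14637534] [ 0.07447273 -0.16259245  0.00953271] 0.07836716501089498 [ 4.23402512e-01  2.17700185e-01 -4.32308183e-01 -2.85720191e-05
 -9.20807333e-01 -1.71729680e+00]
```

View pics/w12.png

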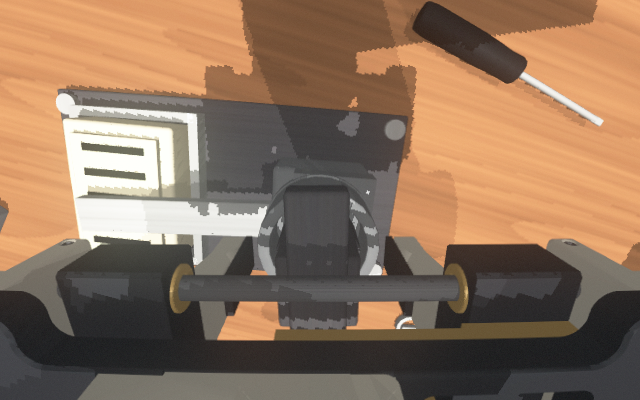

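Fingers are free of the boss (boss cols 283–355, fingers at about 240 and 395). Rising straight up, then clear.

```bash
python3 -m jog '[[[0,0,0.01,0,0,0,1],[0,0,0.03,0,0,0,1],[0,0,0.04,0,0,0,1],[0,0,0.05,0,0,0,1],[0,0,0.05,0,0,0,1],[-0.02,0.05,0,0,0,0,1],[-0.02,0.06,0,0,0,0,1],[-0.02,0.06,0,0,0,0,1],[-0.02,0.06,0,0,0,0,1],[0,0,0,0,0,0,1]]]'
python3 - <<'E'
from station import grab_frame
from h import *
T=grab_frame("top");S=grab_frame("scene");cv2.imwrite("pics/t13f.png",T["pixels"][:,:,::-1]);cv2.imwrite("pics/s13f.png",S["pixels"][:,:,::-1])
p=T["pixels"][150:240,270:400,::-1];cv2.imwrite("pics/t13.png",cv2.resize(p,None,fx=6,fy=6,interpolation=cv2.INTER_CUBIC))
p=S["pixels"][170:280,230:380,::-1];cv2.imwrite("pics/s13.png",cv2.resize(p,None,fx=5,fy=5,interpolation=cv2.INTER_CUBIC))
E
```

```text
t: 14.78
eef_pos: [0.4531, 0.2613, 0.3331]
ee_rot: [3.141, -0.001, 1.852]
force: [-0.0, -0.9, -0.3]
width: 0.0878
```

View pics/t13.png

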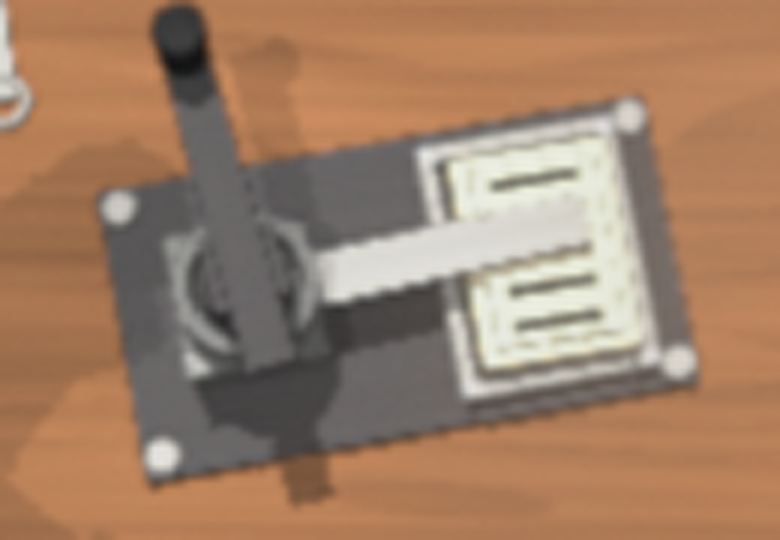

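View pics/s13.png

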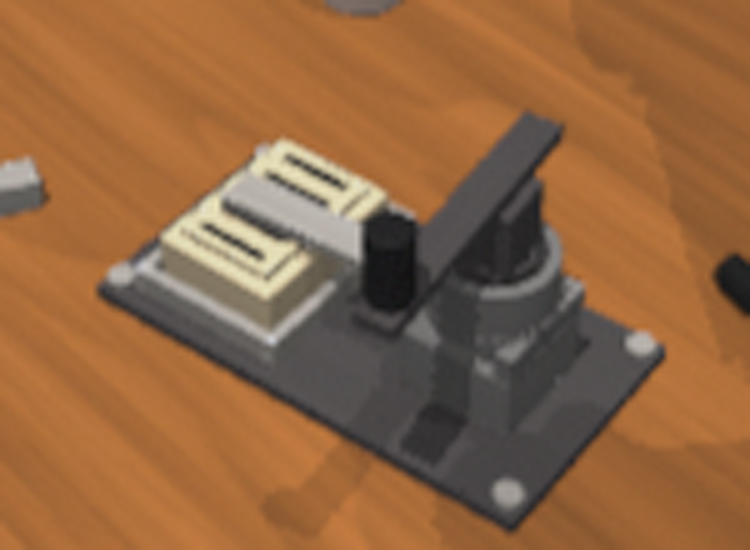

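View pics/t13f.png

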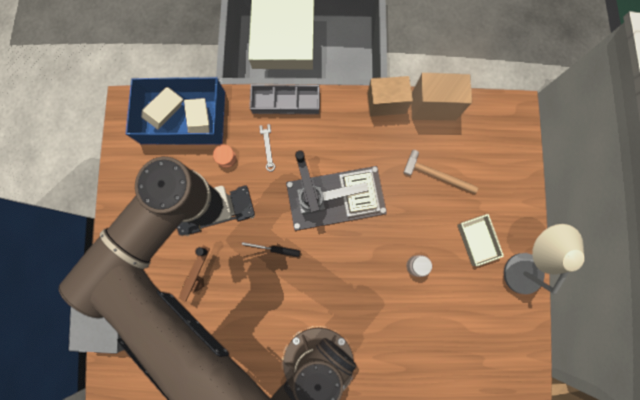

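```bash
python3 - <<'E'
from station import grab_frame
from h import *
T=grab_frame("top");S=grab_frame("scene")
c=lambda u,v:(270+u/6-.42,150+v/6-.42)
d=lambda u,v:(230+u/5-.4,170+v/5-.4)
b=np.array([onz(T,c(*p),.074) for p in((583,195),(592,247),(318,258),(330,304))])[:,:2]
v=b[0]+b[1]-b[2]-b[3];print("bar",np.degrees(np.arctan2(v[1],v[0])), (b[0]+b[1])/2)
m=(b[0]+b[1])/2-[.536,.030];print("end from axis",np.degrees(np.arctan2(m[1],m[0])),np.linalg.norm(m))
q=[onz(T,c(*p),.016)[:2] for p in((118,208),(162,456),(630,116),(679,362))]
for i,j in((0,2),(1,3),(1,0),(3,2)): w=q[j]-q[i];print("plate",np.degrees(np.arctan2(w[1],w[0])))
print("knob",tri(ray(T,c(181,28)),ray(S,d(390,228))))
print("rear arm end",tri(ray(T,c(268,368)),ray(S,d(545,122))))
E
python3 - <<'E'
import cv2,numpy as np
a=cv2.imread("pics/top0.png").astype(int);b=cv2.imread("pics/t13f.png").astype(int)
for n,(r,c,h,w) in dict(spanner=(120,255,55,25),hammer=(145,400,55,85),jar=(250,402,35,35),cover=(205,455,65,55),coil=(140,208,30,32),casing=(165,335,55,55),driver=(238,238,24,66)).items():
    print(n,np.abs(a-b)[r:r+h,c:c+w].mean().round(1))
E
```

```text
bar -76.25529106808403 [ 0.58148769 -0.15348329]
end from axis -76.0764130649245 0.1890376874403192
plate -78.86274105551806
plate -78.91580105603278
plate 11.225265426802377
plate 10.794962720471322
knob (array([0.64532001, 0.06330343, 0.22574164]), np.float64(0.0029087472168803784))
rear arm end (array([0.48509092, 0.01817648, 0.1749832 ]), np.float64(0.0006105361286454224))
spanner 9.5
hammer 8.7
jar 9.2
cover 8.9
coil 7.6
casing 14.2
driver 17.1
```

```bash
python3 - <<'E'
import cv2
a=cv2.imread("pics/t13f.png")[160:230,300:420];cv2.imwrite("pics/t13b.png",cv2.resize(a,None,fx=6.5,fy=6.5,interpolation=cv2.INTER_CUBIC))
E
python3 w.py w14
```

```text
14.975 [0.45466766 0.25725524 0.33295608] [ 3.14127737e+00 -2.16548471e-05  1.84704836e+00] [ 0.29008519 -0.31923909 -0.43511306] [ 0.0365415  -0.17281374 -0.06689339] 0.08787311594065308 [ 8.90963193e-01  6.03081887e-02 -1.86674731e-01  1.69289964e-04
 -1.32354335e+00 -2.18554890e+00]
```

View pics/t13b.png

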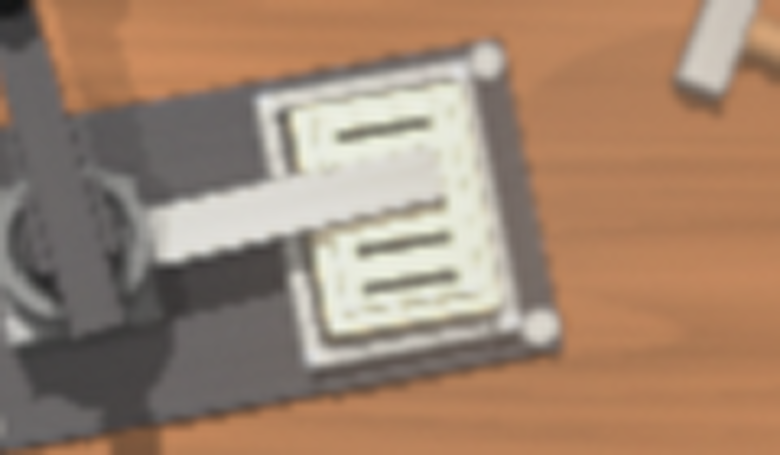

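View pics/w14.png

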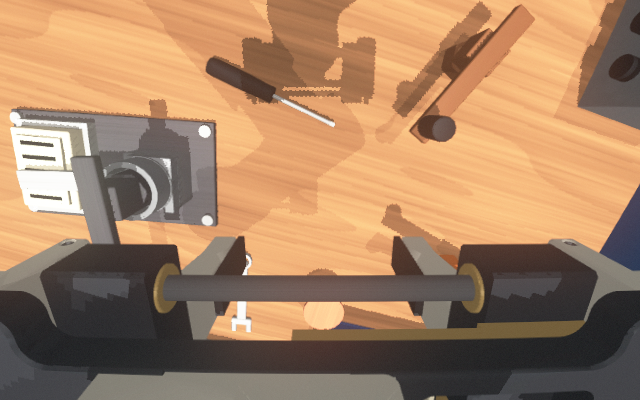

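Comparing pictures, the tip's lower corner in the top crop went from (447,220) at the stop to (445,200) now. My 4° back-off dragged the bar back about 2.7°. I'll re-grasp, turn to the stop again, and this time open without backing off.

```bash
python3 -m jog '[[[0.02,-0.06,0,0,0,0,1],[0.02,-0.06,0,0,0,0,1],[0.02,-0.06,0,0,0,0,1],[0.02,-0.05,0,0,0,0,1],[0,0,-0.05,0,0,0,1],[0,0,-0.05,0,0,0,1],[0,0,-0.02,0,0,0,1],[0,0,0,0,0,0,1]]]'
python3 w.py w15
```

```text
t: 16.02
eef_pos: [0.5329, 0.0284, 0.2113]
ee_rot: [-3.138, 0.0, 1.845]
force: [0.5, 0.6, 1.2]
width: 0.0871
16.025 [0.53291319 0.02842902 0.21130159] [-3.13834117e+00  4.08557666e-04  1.84537643e+00] [0.45228659 0.63547141 1.23129986] [ 0.03970396 -0.19329614  0.04678069] 0.08708540558080631 [ 4.20868623e-01  1.59824929e-01 -3.55272978e-01 -8.00215222e-05
 -1.05897473e+00 -1.71704620e+00]
```

View pics/w15.png

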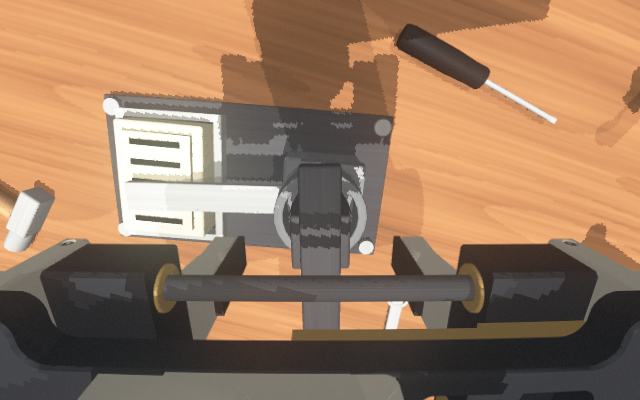

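```bash
python3 -m jog '[[[0,0,-0.03,0,0,0,1],[0,0,-0.02,0,0,0,1],[0,0,-0.009,0,0,0,1],[0,0,0,0,0,0,0.4],[0,0,0,0,0,0,0.3],[0,0,0,0,0,0,0.3],[0,0,0,0,0,0,0.3],[0,0,0,0,0,0,0.3]]]' 50
python3 -m jog '[[[0,0,0,0,0,-0.04,0.3],[0,0,0,0,0,-0.04,0.3],[0,0,0,0,0,0,0.3]]]' 50; python3 -c "
from station import monitor
s=monitor.get_state();print(s['moment'],s['ee_rot'])"
```

```text
t: 17.08
eef_pos: [0.5338, 0.0301, 0.1537]
ee_rot: [3.141, -0.0, 1.848]
force: [0.7, 0.4, 1.2]
width: 0.0429
t: 17.45
eef_pos: [0.5339, 0.0301, 0.1538]
ee_rot: [3.141, 0.001, 1.77]
force: [-0.4, -0.5, 0.4]
width: 0.0398
[-0.22289516 -0.11543117  1.5030705 ] [3.14149483e+00 7.09712008e-04 1.77029469e+00]
```

```bash
python3 -m jog '[[[0,0,0,0,0,-0.02,0.3],[0,0,0,0,0,0,0.3]]]' 50; python3 -c "
from station import monitor
s=monitor.get_state();print(s['moment'],s['ee_rot'])"
python3 -m jog '[[[0,0,0,0,0,0,0.6],[0,0,0,0,0,0,1],[0,0,0,0,0,0,1],[0,0,0,0,0,0,1],[0,0,0,0,0,0,1]]]'; python3 w.py w16
python3 - <<'E'
from station import grab_frame
import cv2
a=grab_frame("top")["pixels"][160:230,300:420,::-1];cv2.imwrite("pics/t16.png",cv2.resize(a,None,fx=6.5,fy=6.5,interpolation=cv2.INTER_CUBIC))
E
```

```text
t: 17.7
eef_pos: [0.534, 0.0301, 0.1538]
ee_rot: [3.141, 0.0, 1.749]
force: [-0.6, -1.5, 0.7]
width: 0.0397
[-0.29762405 -0.15019739  2.1958132 ] [3.14126744e+00 4.62688457e-04 1.74914620e+00]
t: 18.32
eef_pos: [0.5337, 0.0301, 0.1535]
ee_rot: [-3.141, -0.0, 1.747]
force: [0.7, 0.4, -0.0]
width: 0.0835
18.325 [0.53372329 0.0300961  0.15350186] [-3.14149106e+00 -6.86905530e-05  1.74731626e+00] [ 0.71359593  0.35561889 -0.03473376] [ 0.05882059 -0.17342743  0.0261557 ] 0.08352982934303703 [ 4.23238304e-01  2.16723963e-01 -4.31115705e-01 -1.14644517e-04
 -9.23038403e-01 -1.81744551e+00]
```

View pics/t16.png

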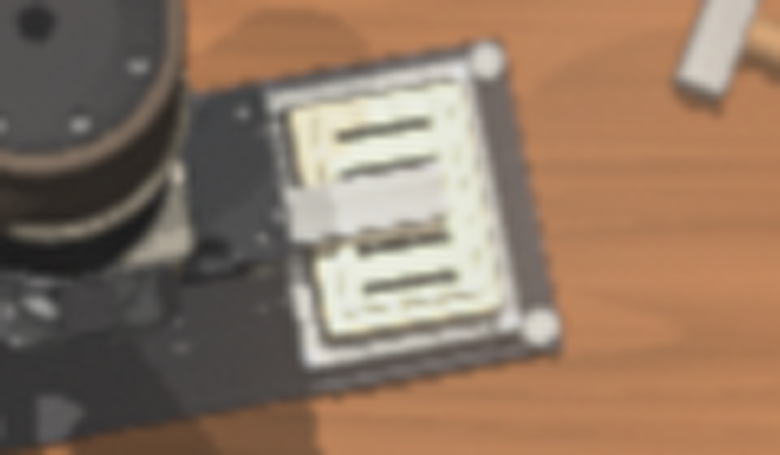

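View pics/w16.png

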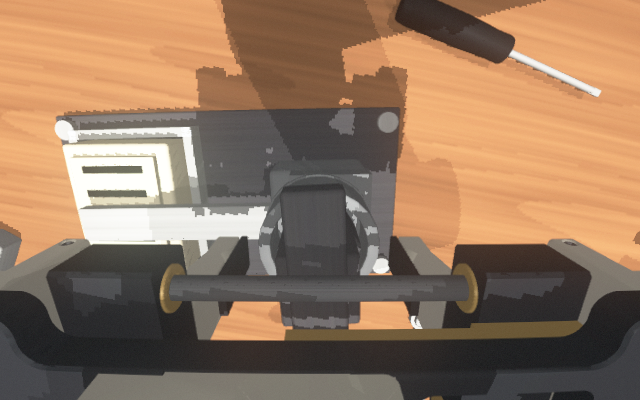

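The bar is back at the stop (tip corner (447,222) in the crop) and stayed there on release. Retreating.

```bash
python3 -m jog '[[[0,0,0.01,0,0,0,1],[0,0,0.03,0,0,0,1],[0,0,0.04,0,0,0,1],[0,0,0.05,0,0,0,1],[0,0,0.05,0,0,0,1],[-0.02,0.05,0,0,0,0,1],[-0.02,0.06,0,0,0,0,1],[-0.02,0.06,0,0,0,0,1],[-0.02,0.06,0,0,0,0,1],[0,0,0,0,0,0,1],[0,0,0,0,0,0,1]]]'
python3 - <<'E'
from station import grab_frame
from h import *
T=grab_frame("top");S=grab_frame("scene");cv2.imwrite("pics/t17f.png",T["pixels"][:,:,::-1])
p=T["pixels"][150:240,270:400,::-1];cv2.imwrite("pics/t17.png",cv2.resize(p,None,fx=6,fy=6,interpolation=cv2.INTER_CUBIC))
p=S["pixels"][170:280,230:380,::-1];cv2.imwrite("pics/s17.png",cv2.resize(p,None,fx=5,fy=5,interpolation=cv2.INTER_CUBIC))
E
```

```text
t: 19.8
eef_pos: [0.4543, 0.2581, 0.334]
ee_rot: [3.141, -0.0, 1.749]
force: [-0.2, -0.3, 0.7]
width: 0.0873
```

View pics/t17.png

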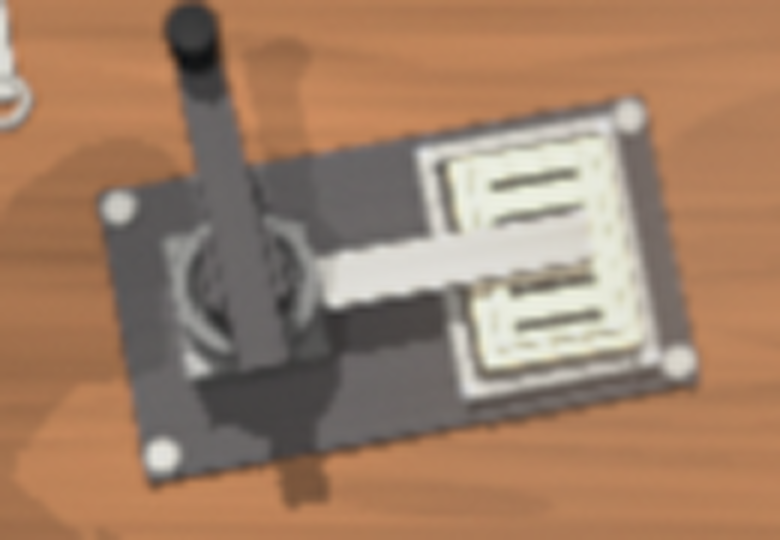

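View pics/s17.png

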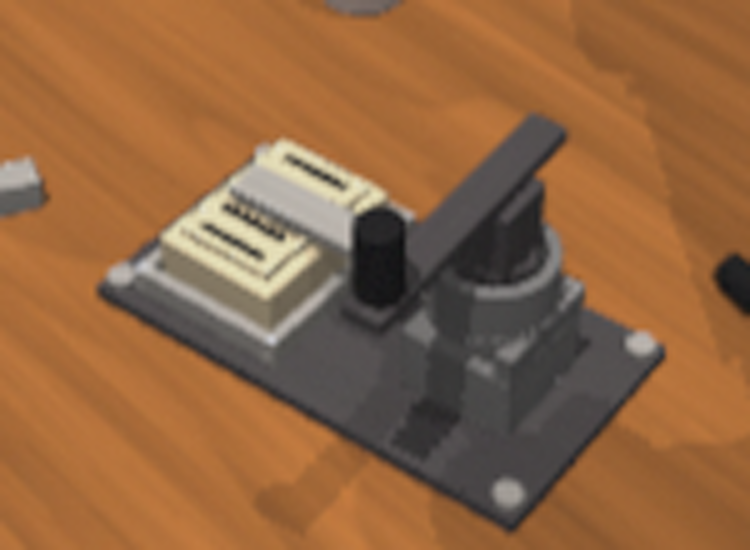

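View pics/t17f.png

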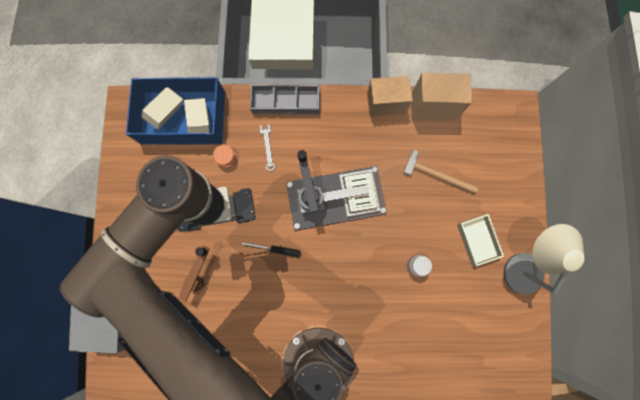

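Run:
```python
from station import grab_frame
from h import *
T=grab_frame("top");S=grab_frame("scene")
c=lambda u,v:(270+u/6-.42,150+v/6-.42)
d=lambda u,v:(230+u/5-.4,170+v/5-.4)
b=np.array([onz(T,c(*p),.074) for p in((585,212),(592,262),(320,258),(332,306))])[:,:2]
v=b[0]+b[1]-b[2]-b[3];print("bar",np.degrees(np.arctan2(v[1],v[0])))
m=(b[0]+b[1])/2-[.536,.030];print("end",np.degrees(np.arctan2(m[1],m[0])))
print("knob",tri(ray(T,c(193,24)),ray(S,d(380,222))))
print("rear",tri(ray(T,c(264,368)),ray(S,d(548,124))))
```

```text
bar -79.39390906529927
end -78.74785580066528
knob (array([0.64698305, 0.05751308, 0.22688509]), np.float64(0.003231792100806516))
rear (array([0.48499917, 0.02029315, 0.17480139]), np.float64(0.0008915399303303409))
```

The bar is at −79° (stop expected at −78.9°). The knob top at 0.227 and the arm at 0.175 match the fully seated heights (0.227 and 0.177), and nothing else has moved.

```bash
python3 -c "
from station import job_done
print(job_done())"
```

```text
the job is handed in; nothing more can be done
None
```

The crank is seated on the hex and the bar lies across the casing at its stop. The gripper is open and clear, and the job was handed in at about 20 s of the 45 s.

- **Fitting:** I read the hex's flats from a wrist picture and turned the dark crank to match. It dropped straight home with no search needed.
- **Turning:** I turned it clockwise by the crank until the bar stopped moving and the moment rose to 1.7 N m.
- **What went wrong:** Before the first release I backed off about 4°, and that dragged the bar about 2.7° off the stop. I saw it in the check picture, gripped the crank again, turned back to the stop (2.2 N m) and opened without backing off.
- **Last checks:**
  - The bar measured −78.7° to −79.4°, against −78.9° for the stop.
  - The knob top is at 0.227 m (seated: 0.227). The arm top reads 0.175 m (seated: 0.177), which is within the calibration error.
  - By eye, the casing and the other things on the bench look undisturbed in the last pictures. A rough picture comparison, made after the first release only, was no use for the casing and driver, because the bar and shadows had changed there.

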